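# Clip the grabber probe onto the analyser's terminal post

## Robot

A 6-joint arm with a two-finger parallel gripper is mounted at the origin on the work surface. World frame = base frame: x ahead of the robot, y to its left, z up, the work surface at z = 0. Lengths are in m, angles in rad, forces in N, time in s.
With the tool pointing down it reaches from about 0.3 to 0.875 m from the base axis. Payload 6.4 kg.
Tool frame: the origin (TCP) lies at the very end of the fingers, on their centre line; the grasp point (between the pads) lies 19 mm behind it; z points along the fingers, y is the line along which they close (so a half turn about z gives the same grasp; the last joint's range is limited). The gripper opens to 85 mm and grips with 20 to 120 N. Pads are 22 mm wide; open, the fingers measure 114 mm over their backs; the gripper's body (76 mm by 85 mm) begins 54 mm behind the grasp point. The pads swing forward as they close: fully open they stand 13 mm farther back than shut.
Start: joints at [-1.338, 0.181, 1.607, -0, 1.354, -0.206], TCP at [0.244, -0.521, 0.231] pointing down, gripper open.
Joint ranges: [-2.99, 2.99], [-0.89, 2.07], [0.3, 2.58], [-1.14, 4.28], [0, 2.63], [-3.12, 3.12]. Speed limits (rad/s): [2.57, 2.57, 3.01, 3.14, 3.14, 3.14].

## Interface

Orientations are given as [roll, pitch, yaw] about the fixed x, y, z axes, in that order (R = Rz(yaw) Ry(pitch) Rx(roll)).
In Python, from cell import ctrl gives the robot as it stands. Calls block until the motion is done:
- ctrl.movep(position, orientation): joint-space move of the TCP to a pose.
- ctrl.move_linear(position, vel=0.15, frame=None): straight line of the TCP; frame=None keeps the orientation; vel is the mean speed in m/s.
- ctrl.movej(angles): joint-space move.
- ctrl.open_gripper() and ctrl.grab(force=None): open the fingers fully, or close them until they stop; force is the grip in N (None keeps the last).
- ctrl.dwell(seconds).
- ctrl.ik(position, orientation): joint angles nearest the present ones, or None.
- ctrl.read_camera(name): name is "scene" or "top" or "wrist"; returns the picture (384x512x3 uint8, red, green, blue); there is no depth.
- ctrl.camera_model(name): a dict with "fx", "fy", "cx", "cy" (pixels), "R" (3x3) and "t" (3): a world point X has camera coordinates R X + t; the wrist camera has in their place "T_tool_cam" (4x4, takes a point from camera to tool coordinates, whose origin is the TCP and whose axes are the flange's). Camera axes: x right, y down, z forward; pixel columns grow to the right and rows downward; lengths in m; the calibration is good to about 2 mm. A picture is of the moment at which its call begins: read the wrist's pose just before it. camera_model takes no time and is no camera call.
A pose or a line that the arm cannot do raises ctrl.PlanningError and nothing moves.
- ctrl.job_done(): hands the job in; it is judged then, once.
Readings, each from a call of its own:
- ctrl.read_time_s(): time.
- ctrl.read_joints(): joint angles.
- ctrl.read_qvel(): joint speeds.
- ctrl.read_effort(): joint torques, N m.
- ctrl.read_eef_pos(): TCP position.
- ctrl.read_tool_rot(): TCP orientation.
- ctrl.read_ft_force(): force on the tool from outside, world axes, zero at the start.
- ctrl.read_ft_torque(): the same for the moment, N m.
- ctrl.read_finger_gap(): finger opening in m.
- ctrl.read_gripper_force(): force on a finger pad.
Only numpy, scipy, OpenCV 4.12 (cv2) and the standard library are available. Lean on these libraries where they do the work, as an engineer would, in place of code of your own. Each camera call takes 0.05 s, during which the arm holds its last target. There are 200 camera calls.

## Task

The analyser's service plate needs the cordless grabber probe on its terminal post. Squeeze the probe's plunger so that its hook comes out, set the probe on the plate with the open hook around the post (feel for the post: where it stands along its slot is not known exactly, and it bends if pushed more than very lightly), then let the plunger go so that the hook shuts on the post, and leave the probe lying flat on the plate and square to the slot, clipped on by its own spring. Leave everything else on the bench alone.

Things in the scene. Friction and masses are not known exactly. Their poses are not given: they have to be found in the camera images.
- probe: cordless grabber probe, about 0.17 kg, lying flat. x along it towards the hook, z up, origin on the underside. Grey barrel x -20 to 36 mm, 24 mm wide, 14 mm high; steel nose x 36 to 50 mm, y -5.5 to 4 mm, 14 mm high, flat end face. Squeezing its two upright plates together from above drives the hook out of the nose; squeezed home, it can also be carried by them
- finger_plate (a point): centre of the outer (front, hook-side) face of the grey finger plate fixed on the barrel: probe x = 8, y = 0, z = 36 mm. The plate is 8 mm thick, 26 mm wide, its top 48 mm above the probe's underside; fingers are clear of the barrel above z = 14 mm. Axes as the probe
- plunger_plate (a point): centre of the outer (rear) face of the black plunger plate, which has the same size: probe x = -52 mm + plunger travel, y = 0, z = 36 mm. The outer faces of the two plates are 60 mm apart at rest, 42 mm when squeezed home. Axes as the probe
- plunger (a joint): plunger travel: 0 at rest (hook shut against the nose), 0.018 m pressed home (hook fully out). Its spring pushes back with 4 N at 0 and 10 N at 0.018 m. With the post caught it stands at about 0.007 m
- hook (a point): middle of the nose-facing face of the hook's cross bar: probe x = 51 mm + plunger travel, y = -0.5, z = 7 mm. Steel hook, z 3 to 11 mm: shank along y -10 to -6 mm, 5 mm thick cross bar y -10 to 8 mm, barb at y 5 to 8 mm pointing 3 mm back. Mouth opens to probe +y, 16 mm from barb tip to nose face when pressed home; throat between shank and barb 11 mm. Axes as the probe
- plate: fixed aluminium plate 190 (x) x 160 (y) x 8 mm; origin under its centre, z up. Black terminal strip 30 mm high along its +x edge, from x = 80 mm; 3 mm high screw heads in the -x corners. A brass post, 8 mm diameter, top 16 mm above the plate's top, stands in a dark 60 mm slot along y at x = 45 mm. It is rigid but delicate: push on it with less than 8 N while the hook is open
- slot (a point): middle of the slot on the plate's top face (x = 45, y = 0, z = 8 mm of the plate; axes as the plate). The post is clamped anywhere up to 20 mm from here along the plate's y: its own place is not measured and must be found by touch or seen
- tip_box: closed box of pipette tips, 85 x 120 x 63 mm, blue base and clear lid; origin under its middle, bystander
- jar: small closed jar, 48 mm across, 60 mm high; origin under its middle, bystander
- slide_box: white slide box 90 x 60 x 30 mm; origin under its middle, bystander
- screwdriver: screwdriver 160 mm long, lying; origin under its middle, bystander
- mouse: black computer mouse 100 x 60 x 32 mm; origin under its middle, bystander
- dish: open steel dish 70 x 50 x 22 mm; origin under its middle, bystander

How it is judged:
On the way, in this order (a step that is already met when the one before it is completed fails the run):
1. the plunger is pressed nearly home, so the hook is out (value of joint plunger above 0.014 m), for 0.2 s.
2. the open hook is at the slot, with the probe down on the plate (value of joint plunger above 0.012 m and x of hook in the frame of plate between 0.025 and 0.065 m and y of hook in the frame of plate between -0.036 and 0.036 m and z of probe in the frame of plate below 0.012 m), for 0.1 s.
At the end, for the whole second after the job is handed in: the 8 mm post is held between hook bar and nose (plunger travel 5 to 9 mm), hook within 12 mm of the slot line and 28 mm of its middle along it, probe at rest, square to the plate (0.08 rad), flat on it (within 4 mm of its top, tilt under 0.08 rad), bearing on it with over 1 N (value of joint plunger between 0.005 and 0.009 m and x of hook in the frame of plate between 0.033 and 0.057 m and y of hook in the frame of plate between -0.028 and 0.028 m and z of probe in the frame of plate between 0.006 and 0.012 m and angle between the x axis of probe and the x axis of plate, either way round below 0.08 rad and angle between probe's own z axis and vertical below 0.08 rad and linear speed of probe below 0.01 m/s and contact force between probe and plate above 1 N); the robot touches nothing.
It fails at once if the post is pushed with more than 8 N while the hook is still open (plunger pressed more than 12 mm) (value of joint plunger above 0.012 m and contact force between probe and post_c0 above 8 N).
It fails at once if the plate or its post is loaded with more than 25 N by the probe or the fingers (contact force between any of probe, the fingers and plate above 25 N).
It fails at once if a bystander is shifted more than 20 mm (distance of any of tip_box, jar, slide_box, screwdriver, mouse, dish from where it was at the start of the episode above 0.02 m).
It also fails if it takes over 51 s, if anything falls off the work surface, if the arm or the gripper's body presses on something with over 40 N, if the wrist force passes 120 N, or if a joint passes its speed limit or range.

## Working session

There is one attempt and no reset: what is moved stays moved. The work goes in short steps, each a Python script; the robot and the scene stay as the last script left them, time stands still between calls to the robot, and variables do not carry over. Pictures are saved under pics/ and viewed, at most 10 in all, crops included, and the job is handed in when it is done.

```bash
ls; mkdir -p pics
python3 - <<'E'
from cell import ctrl
import cv2,numpy as np
for n in("scene","top"):
    im=ctrl.read_camera(n); cv2.imwrite(f"pics/{n}0.png",im[:,:,::-1])
    m=ctrl.camera_model(n); print(n,{k:np.round(v,3).tolist() for k,v in m.items()})
    c=-np.array(m["R"]).T@np.array(m["t"]);print(c)
print(ctrl.camera_model("wrist"),ctrl.read_time_s(),ctrl.read_finger_gap(),ctrl.read_tool_rot())
E
```

```text
pics
scene {'fx': 460.533, 'fy': 460.533, 'cx': 260.448, 'cy': 188.025, 'R': [[0.891, 0.453, -0.015], [0.324, -0.66, -0.678], [-0.317, 0.599, -0.735]], 't': [-0.467, -0.163, 1.478]}
[ 0.93710516 -0.78190253  0.9697579 ]
top {'fx': 413.478, 'fy': 413.478, 'cx': 253.855, 'cy': 199.128, 'R': [[0.018, -1.0, 0.021], [-0.996, -0.019, -0.084], [0.085, -0.019, -0.996]], 't': [-0.033, 0.558, 1.209]}
[4.54273273e-01 1.20290052e-03 1.25202249e+00]
{'fx': 283.0025762490669, 'fy': 283.0025762490669, 'cx': 260.68939282713643, 'cy': 189.57929177109685, 'T_tool_cam': array([[ 3.14458754e-04, -9.45513549e-01, -3.25582602e-01,
         8.37672902e-02],
       [ 9.99999889e-01,  4.11975268e-04, -2.30569686e-04,
         5.97357682e-04],
       [ 3.52138742e-04, -3.25582493e-01,  9.45513573e-01,
        -1.42779572e-01],
       [ 0.00000000e+00,  0.00000000e+00,  0.00000000e+00,
         1.00000000e+00]])} 0.1 0.08501752727854058 [-3.14008039e+00 -3.49095063e-04  4.38769265e-01]
```

View pics/top0.png

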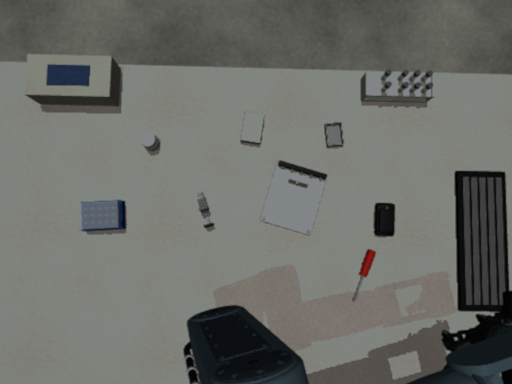

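View pics/scene0.png

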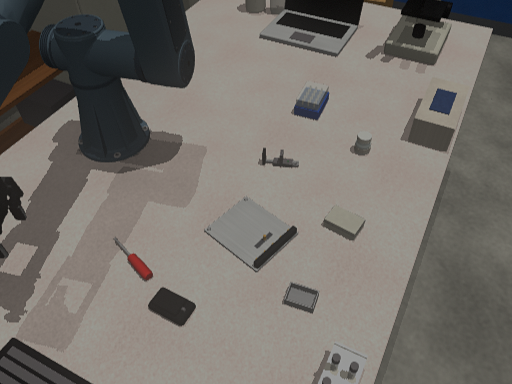

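The top view shows the probe at about px (205,210), with its nose up the image and the black plunger plate at (209,226). The plate centre is at about (294,198), with its black strip on the far edge and the slot near (298,184). The scene view agrees with this. I'll locate both roughly, then look closer with the wrist camera.

```bash
cat > h.py <<'E'
from cell import ctrl
import cv2,numpy as np
from scipy.spatial.transform import Rotation as Ro
def cam(n):
    m=ctrl.camera_model(n)
    K=np.array([[m["fx"],0,m["cx"]],[0,m["fy"],m["cy"]],[0,0,1]])
    if n=="wrist":
        T=np.eye(4);T[:3,:3]=Ro.from_euler("xyz",ctrl.read_tool_rot()).as_matrix();T[:3,3]=ctrl.read_eef_pos()
        W=T@m["T_tool_cam"];return K,W[:3,:3],W[:3,3]
    R=np.array(m["R"]);return K,R.T,-R.T@np.array(m["t"])
def cast(c,px,z):
    K,R,o=c;px=np.atleast_2d(np.asarray(px,float));d=(R@np.linalg.inv(K)@np.c_[px,np.ones(len(px))].T).T
    return o+d*((z-o[2])/d[:,2])[:,None]
def ori(yaw):return [np.pi,0,yaw]
E
python3 - <<'E'
from h import *
c=cam("top")
for n,p,z in(("nose",(200,196),.014),("fp",(205,209),.048),("pp",(209,226),.048),("platecorners",[(278,164),(326,178),(309,234),(262,220)],.008),("post",(300,184),.016)):
    print(n,cast(c,p,z).round(3).tolist())
a=0.25
for x,y in((.45,.14),(.48,-.12)):
  for yaw in(a+np.pi/2,a-np.pi/2):
    q=ctrl.ik([x,y,.15],ori(yaw));print(yaw,q)
E
```

```text
nose [[0.566, 0.139, 0.014]]
fp [[0.525, 0.12, 0.048]]
pp [[0.476, 0.107, 0.048]]
platecorners [[0.669, -0.094, 0.008], [0.629, -0.241, 0.008], [0.458, -0.19, 0.008], [0.498, -0.048, 0.008]]
post [[0.608, -0.161, 0.016]]
1.8207963267948966 [ 0.04897981  0.04060557  1.93754434  0.          1.16344275 -0.20102019]
-1.3207963267948966 [ 4.89798084e-02  4.06055715e-02  1.93754434e+00 -4.44089210e-16
  1.16344275e+00  2.94057246e+00]
1.8207963267948966 [-0.4853766   0.09373883  1.88085182  0.          1.167002   -0.7353766 ]
-1.3207963267948966 [-4.85376600e-01  9.37388326e-02  1.88085182e+00 -4.44089210e-16
  1.16700200e+00  2.40621605e+00]
```

Run:
```python
from h import *
import pickle
for n,p,yaw,z in(("plate",(.600,-.155),-0.27+np.pi/2,.16),("probe",(.510,.125),.25+np.pi/2,.16)):
    u=np.array([np.cos(yaw),np.sin(yaw)]); t=np.array(p)-.02*u
    ctrl.movep([*t,z],ori(yaw)); ctrl.dwell(.3)
    c=cam("wrist"); im=ctrl.read_camera("wrist")
    pickle.dump((c,im),open(f"pics/{n}.pkl","wb")); cv2.imwrite(f"pics/{n}1.png",im[:,:,::-1])
    print(n,ctrl.read_time_s(),ctrl.read_eef_pos(),ctrl.read_tool_rot(),ctrl.read_ft_force())
```

```text
plate 2.2583 [ 0.59455522 -0.17476277  0.16008212] [3.14145709e+00 2.03582779e-05 1.29998343e+00] [ 0.27510966  0.09585705 -0.28168323]
probe 3.725 [0.51521969 0.10493597 0.15989421] [-3.14146991e+00  4.44365918e-06  1.81951694e+00] [-0.09622319  0.3206365  -0.11985384]
```

View pics/plate1.png

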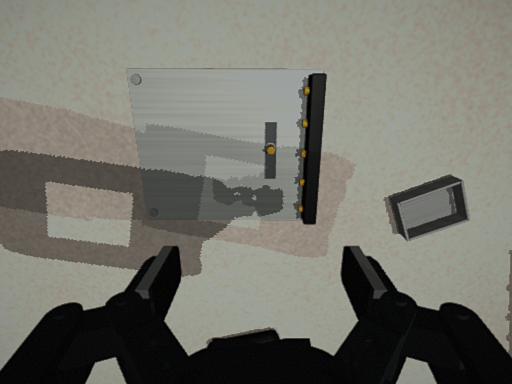

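View pics/probe1.png

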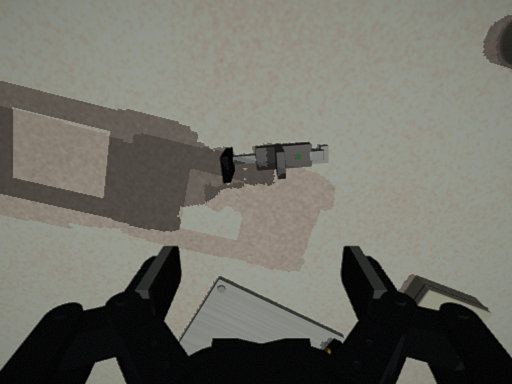

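The wrist plate view shows the dark slot at columns 265–277, rows 122–178, with the brass post top at about (271,149) and the strip at about (315,150). In the wrist probe view, the black plunger plate is at (227,165), the grey finger plate at (281,162) and the nose tip at about (327,154). I'll enlarge the probe and measure both.

Run:
```python
from h import *
import pickle
c,im=pickle.load(open("pics/plate.pkl","rb"))
hsv=cv2.cvtColor(im,cv2.COLOR_RGB2HSV)
m=cv2.inRange(hsv,(12,120,90),(30,255,255)); n,l,s,ce=cv2.connectedComponentsWithStats(m)
for i in range(1,n):
    if s[i,4]>8: print("gold",s[i],ce[i].round(1),cast(c,ce[i],.024)[0].round(4))
g=cv2.cvtColor(im,cv2.COLOR_RGB2GRAY)
sub=g[100:200,250:292]; print("slot col profile row140", g[135,255:290], "row profile col 269", g[112:190,267])
# strip: black
print(g[150,290:330])
c2,im2=pickle.load(open("pics/probe.pkl","rb"))
cv2.imwrite("pics/probe_crop.png",cv2.resize(im2[130:195,205:340,::-1],None,fx=5.9,fy=5.9,interpolation=cv2.INTER_CUBIC))
for p,z in(((131,71),.008),((127,69),.008),((145,222),.008)): print(cast(c,p,z).round(4))
```

```text
gold [304  86   5   9  31] [306.3  90.1] [ 0.6584 -0.1043  0.024 ]
gold [303 119   4   8  29] [304.4 122.8] [ 0.6502 -0.1329  0.024 ]
gold [267 147   8   7  48] [270.6 150.1] [ 0.612  -0.1498  0.024 ]
gold [301 150   5   7  25] [302.8 153.1] [ 0.6422 -0.1613  0.024 ]
gold [300 179   4   7  22] [301.3 181.6] [ 0.6341 -0.19    0.024 ]
gold [299 206   3   6  17] [299.9 208.6] [ 0.626  -0.2191  0.024 ]
slot col profile row140 [154 154 154 155 156 156 157 157 159 142  88  65  67  68  68  67  68  67
  66  64  65 108 154 161 159 159 160 160 161 159 160 160 160 160 160] row profile col 269 [160 162 160 161 160 161 160 161 164 163  84  62  65  66  66  66  66  67
  66  67  67  66  67  67  67  67  66  65  66  64  66  98 104  85  48  39
  56  80  97  80  59  51  53  56  56  54  55  55  54  54  54  54  54  54
  55  63  59  53  55  55  55  53  54  54  53  53  75 128 130 130 130 130
 128  83  67  69  71  72]
[143 142 142 143 144 144  93  70  73  74  66  58  74  79  78  42  12   4
  13  24  24  29  28  30  27  26  28  29  28  22  32 117 159 165 162 161
 159 159 159 160]
[[ 0.5019 -0.0427  0.008 ]]
[[ 0.4989 -0.04    0.008 ]]
[[ 0.4515 -0.1949  0.008 ]]
```

View pics/probe_crop.png

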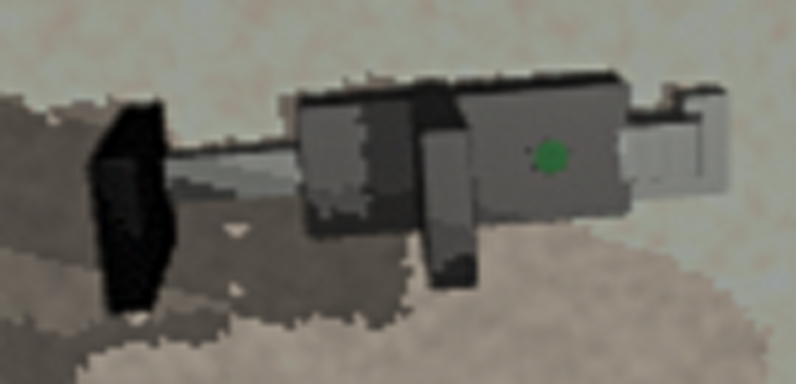

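The crop shows the barrel's top face with corners at about (305,107), (625,85), (630,215) and (312,237). The finger plate's top face spans (422..477, 128..288), and the plunger plate's top rear edge runs (95,160)–(110,312). I'll turn these into a probe pose, checking each against the given sizes.

Run:
```python
from h import *
import pickle
c2,im2=pickle.load(open("pics/probe.pkl","rb"))
P=[((305,107),-20,12,14),((625,85),36,12,14),((630,215),36,-12,14),((312,237),-20,-12,14),
   ((422,130),0,13,48),((465,126),8,13,48),((477,288),8,-13,48),((430,289),0,-13,48),((95,160),-52,13,48),((110,312),-52,-13,48)]
W=np.array([cast(c2,np.array(p)/5.9+[205-.4,130-.4],z/1e3)[0,:2] for p,x,y,z in P]); L=np.array([(x,y) for _,x,y,_ in P])/1e3
def fit(W,L):
    a,b=W-W.mean(0),L-L.mean(0); H=b.T@a; th=np.arctan2(H[0,1]-H[1,0],H[0,0]+H[1,1]); R=np.array([[np.cos(th),-np.sin(th)],[np.sin(th),np.cos(th)]])
    t=W.mean(0)-R@L.mean(0); return th,t,((W-t)@R-L)*1e3
th,t,r=fit(W,L); print("probe yaw",th,"origin",t); print(r.round(1))
c,im=pickle.load(open("pics/plate.pkl","rb")); g=cv2.cvtColor(im,cv2.COLOR_RGB2GRAY).astype(float)
def cross(v,thr,up):  # subpixel first crossing
    for i in range(len(v)-1):
        if (v[i]-thr)*(v[i+1]-thr)<=0 and (v[i+1]>v[i])==up: return i+(thr-v[i])/(v[i+1]-v[i])
def line(rows,c0,c1,thr,up,z):
    q=[(c0+k,r) for r in rows if (k:=cross(g[r,c0:c1],thr,up)) is not None]; X=cast(c,q,z)[:,:2]
    v=np.linalg.svd(X-X.mean(0))[2][0]; v=v*np.sign(v[1]); return X.mean(0),v,-np.arctan2(v[0],v[1]),X
l=line(range(126,140),255,271,110,False,.008); rr=line(range(126,140),268,290,110,True,.008); st=line(range(85,145),308,335,80,True,.038); le=line(range(85,120),120,140,145,False,.008)
for n,k in(("slotL",l),("slotR",rr),("stripouter",st)): print(n,k[0],"yaw",k[2])
for col in(268,270,272):
    top=115+cross(g[115:130,col],110,False); bot=168+cross(g[168:185,col],90,True)
    print("slot ends",cast(c,[(col,top),(col,bot)],.008)[:,:2].round(4).tolist())
print("post",cast(c,(270.6,149.6),.024)[0], g[143:157,266:277].astype(int))
```

```text
probe yaw 0.3234786774644837 origin [0.52534984 0.12719786]
[[ 0.9 -0.3]
 [ 0.5 -0.6]
 [ 1.   0.1]
 [ 0.3  0.3]
 [-0.4  0.1]
 [-1.7  0.2]
 [-1.1  0.1]
 [-0.6  0.5]
 [ 0.8 -0.8]
 [ 0.2  0.4]]
slotL [ 0.61041691 -0.13361353] yaw -0.2902902896460068
slotR [ 0.62181068 -0.13677662] yaw -0.2807759899080303
stripouter [ 0.66644838 -0.12854568] yaw -0.2748543010493392
slot ends [[0.6166, -0.124], [0.601, -0.1821]]
slot ends [[0.6186, -0.1246], [0.6031, -0.1827]]
slot ends [[0.6205, -0.1251], [0.6052, -0.1832]]
post [ 0.61209811 -0.14929     0.024     ] [[ 65  98 129 137 135 135 135 110  72  65 128]
 [ 78 104  99  95  76  81 110 126  99  67 129]
 [ 96  85  55  49  43  45  59  88 118  91 131]
 [ 61  48  36  43  46  53  54  57 101  91 131]
 [ 49  39  58 102 119 132 129  85  89  93 114]
 [ 48  56 100 114 117 122 123 112  89  89 111]
 [ 49  80 109 112 110 111 116 117 101  77 110]
 [ 55  97 110 111 111 110 110 113 113  74 110]
 [ 39  80 105 109 108 110 111 110  95  65 111]
 [ 26  59 101 110 109 109 111 110  77  60 125]
 [ 26  51  77 103 110 109 109  88  58  57 128]
 [ 52  53  55  58  66  65  64  58  49  57 127]
 [ 54  56  53  52  53  54  51  53  48  58 126]
 [ 54  56  54  55  53  55  55  53  50  58 126]]
```

The fit residuals are under 1.7 mm, and the slot comes out 60.1 mm long with the post 4 mm off its middle, exactly on the slot line. I'll grasp the probe.

```bash
cat >> h.py <<'E'
PY=-0.283; XH=np.array([np.cos(PY),np.sin(PY)]); YH=np.array([-np.sin(PY),np.cos(PY)]); POST=np.array([.612,-.1498])
E
python3 - <<'E'
from h import *
th=.3235; o=np.array([.52535,.1272]); c=o+(-.022)*np.array([np.cos(th),np.sin(th)])
ctrl.movep([*c,.09],ori(th+np.pi/2)); ctrl.move_linear([*c,.016],vel=.1)
print(ctrl.read_eef_pos(),ctrl.read_ft_force(),ctrl.read_time_s())
ctrl.grab(40); ctrl.dwell(.3)
print(ctrl.read_finger_gap(),ctrl.read_gripper_force(),ctrl.read_ft_force(),ctrl.read_time_s())
ctrl.move_linear([*c,.12],vel=.1); ctrl.dwell(.3)
print(ctrl.read_finger_gap(),ctrl.read_gripper_force(),ctrl.read_ft_force(),ctrl.read_time_s())
im=ctrl.read_camera("wrist"); cv2.imwrite("pics/held.png",im[:,:,::-1])
E
```

```text
[0.50519606 0.12018289 0.01666602] [0.83964232 1.07631913 0.02691578] 5.0083
0.040900864711750536 39.58978593349457 [ 5.55045305  3.19200006 12.16246717] 5.7833
0.041045518550598736 40.53327798843384 [ 0.6969071  -0.69442453 -2.06909062] 7.275
```

View pics/held.png

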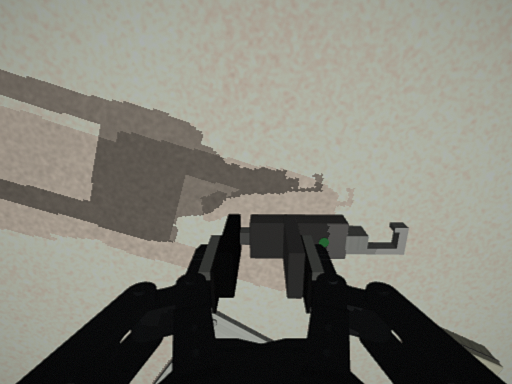

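The plunger is pressed home and the hook is out at about px (395,238), with the barrel parallel to the tool's closing line. I'll crop this once to measure where the hook sits in the hand.

Run:
```python
import cv2
im=cv2.imread("pics/held.png"); cv2.imwrite("pics/held_crop.png",cv2.resize(im[205:305,225:420],None,fx=4,fy=4,interpolation=cv2.INTER_CUBIC))
```

```text
(no output)
```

View pics/held_crop.png

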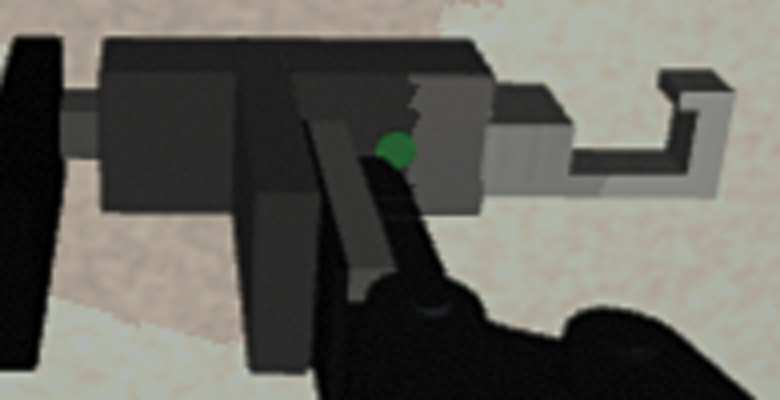

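Run:
```python
from h import *
from scipy.optimize import least_squares
m=ctrl.camera_model("wrist"); T=np.array(m["T_tool_cam"])
P=np.array([(102,72,-20,12,14),(493,75,36,12,14),(102,213,-20,-12,14),(482,214,36,-12,14),(572,122,50,4,14),(567,195,50,-5.5,14),(735,92,74,8,11),(716,197,74,-10,11),(255,192,0,13,48),(320,192,8,13,48),(250,372,0,-13,48),(306,372,8,-13,48)])
px=P[:,:2]/4+[225-.4,205-.4]; L=P[:,2:]/1e3
# probe frame in tool: x->tool y, y->tool x, z->-tool z
B=np.array([[0,1,0],[1,0,0],[0,0,-1.]])
def res(v):
    X=(B@Ro.from_rotvec(v[3:]).as_matrix()@L.T).T+v[:3]
    C=(X-T[:3,3])@T[:3,:3]; return (np.c_[m["fx"]*C[:,0]/C[:,2]+m["cx"],m["fy"]*C[:,1]/C[:,2]+m["cy"]]-px).ravel()
s=least_squares(res,[0,.013,.0167,0,0,0])
print("origin in tool mm",s.x[:3]*1e3,"rot(rad, probe axes)",s.x[3:]); print(s.fun.reshape(-1,2).round(1).tolist())
print(ctrl.read_eef_pos(),ctrl.read_tool_rot())
```

```text
origin in tool mm [-1.04412616 14.15866785 21.83286506] rot(rad, probe axes) [ 0.00017086 -0.03005344  0.00308547]
[[0.2, -0.1], [-1.6, 0.1], [0.8, -0.0], [-2.6, 1.0], [1.2, 0.9], [0.5, -3.2], [0.5, 0.5], [0.3, 0.6], [-0.4, -0.2], [0.4, 0.0], [-0.6, 0.0], [1.4, 0.3]]
[0.50434868 0.12019171 0.11971283] [-3.14108652e+00 -1.55816416e-04  1.89429427e+00]
```

The hook sits where expected: origin 14 mm along and −1 mm across in the tool frame, with a slight nose-up of 0.03 rad. Next I'll carry it to the −y side of the post and lower until it touches the plate.

```bash
cat >> h.py <<'E'
def tcp(Y,X=.0585): return POST-(X+.0138)*XH-(Y-.001)*YH
def ff(n=4):
    f=[]
    for _ in range(n): f.append(ctrl.read_ft_force()); ctrl.dwell(.02)
    return np.mean(f,0)
E
python3 - <<'E'
from h import *
p=tcp(.022); yaw=PY+np.pi/2
ctrl.movep([*p,.10],ori(yaw)); ctrl.move_linear([*p,.038],vel=.08); ctrl.dwell(.3)
f0=ff(8); print(f0,ctrl.read_eef_pos(),ctrl.read_finger_gap(),ctrl.read_time_s())
z=.038
while z>.020:
    z-=.0006; ctrl.move_linear([*p,z],vel=.02); f=ff(2)-f0
    if f[2]>2: break
print(z,f,ctrl.read_eef_pos(),ctrl.read_tool_rot(),ctrl.read_time_s()); np.save("f0.npy",f0)
im=ctrl.read_camera("wrist"); cv2.imwrite("pics/down.png",im[130:330,150:470,::-1].repeat(2,0).repeat(2,1))
E
```

```text
[ 0.20697475  0.10471697 -1.97850766] [ 0.53679958 -0.14981099  0.03818081] 0.04097487147569686 9.7417
0.027799999999999964 [-2.13647888  0.25100365  4.54334839] [ 0.53684681 -0.14980875  0.02812916] [3.14136985e+00 5.72709170e-05 1.28785690e+00] 14.5583
```

View pics/down.png

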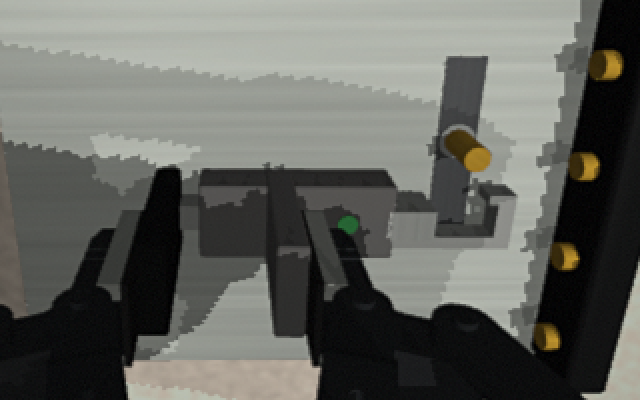

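The probe is on the plate with the hook open. The post base at crop (458,140) is straight ahead of the mouth, which runs from the nose at 435 to the barb at 480. I'll lift 0.8 mm and slide in, feeling for the post.

Run:
```python
from h import *
z=.0286
ctrl.move_linear([*tcp(.022),z],vel=.02); ctrl.move_linear([*tcp(.015),z],vel=.02); ctrl.dwell(.2)
f0=ff(8); print(f0,ctrl.read_time_s()); Y=.015; L=[]
while Y>-.0045:
    Y-=.0005; ctrl.move_linear([*tcp(Y),z],vel=.01); f=ff(2)-f0; L.append((round(Y*1e3,1),round(f[:2]@XH,2),round(f[:2]@YH,2),round(f[2],2)))
    if abs(f[:2]@YH)>1.3 or abs(f[:2]@XH)>1.5: break
print(L); print(ctrl.read_eef_pos(),ctrl.read_time_s())
```

```text
[-0.26200412  0.00413213 -1.97124351] 15.6917
[(14.5, np.float64(0.02), np.float64(-0.06), np.float64(-0.31)), (14.0, np.float64(0.08), np.float64(-0.38), np.float64(0.56)), (13.5, np.float64(0.34), np.float64(0.2), np.float64(0.12)), (13.0, np.float64(0.85), np.float64(0.03), np.float64(0.13)), (12.5, np.float64(0.24), np.float64(0.05), np.float64(0.33)), (12.0, np.float64(0.81), np.float64(-0.36), np.float64(0.44)), (11.5, np.float64(0.42), np.float64(0.11), np.float64(-0.35)), (11.0, np.float64(0.67), np.float64(-0.28), np.float64(0.3)), (10.5, np.float64(0.05), np.float64(0.02), np.float64(-0.77)), (10.0, np.float64(-0.17), np.float64(-0.46), np.float64(0.69)), (9.5, np.float64(-0.04), np.float64(-0.55), np.float64(-0.98)), (9.0, np.float64(0.34), np.float64(0.05), np.float64(-0.09)), (8.5, np.float64(0.06), np.float64(-0.32), np.float64(-0.08)), (8.0, np.float64(0.22), np.float64(0.3), np.float64(0.08)), (7.5, np.float64(0.71), np.float64(0.16), np.float64(0.31)), (7.0, np.float64(0.44), np.float64(-0.11), np.float64(0.27)), (6.5, np.float64(0.24), np.float64(0.02), np.float64(0
[... 413 characters left out ...]
(0.23), np.float64(0.01)), (2.5, np.float64(0.28), np.float64(0.16), np.float64(-0.05)), (2.0, np.float64(0.11), np.float64(-0.08), np.float64(0.09)), (1.5, np.float64(-0.09), np.float64(-0.26), np.float64(0.26)), (1.0, np.float64(0.87), np.float64(-0.11), np.float64(0.44)), (0.5, np.float64(0.22), np.float64(0.04), np.float64(-0.22)), (-0.0, np.float64(0.02), np.float64(-0.47), np.float64(0.09)), (-0.5, np.float64(0.63), np.float64(-0.18), np.float64(0.85)), (-1.0, np.float64(0.57), np.float64(0.37), np.float64(-0.18)), (-1.5, np.float64(-0.76), np.float64(-0.87), np.float64(0.28)), (-2.0, np.float64(-0.39), np.float64(-3.49), np.float64(-0.75))]
[ 0.54332495 -0.12713809  0.02860378] 25.325
```

The hook touched the post at −3.5 N after the predicted travel, so the post is in the throat. I'll back off 1.3 mm, settle onto the plate, check, then release.

Run:
```python
from h import *
f0=np.load("f0.npy")
p=tcp(-.0004); ctrl.move_linear([*p,.0286],vel=.02); ctrl.dwell(.1); print(ff()-f0)
z=.0286
while z>.0268:
    z-=.0003; ctrl.move_linear([*p,z],vel=.02); f=ff(3)-f0
    if f[2]>2: break
print(z,f,ctrl.read_time_s())
ctrl.open_gripper(); ctrl.dwell(.4); print(ctrl.read_finger_gap(),ctrl.read_ft_force())
ctrl.move_linear([*p,.11],vel=.1)
ctrl.move_linear([*(p-.03*YH),.13],vel=.1); ctrl.dwell(.3)
import pickle
c=cam("wrist"); im=ctrl.read_camera("wrist"); pickle.dump((c,im),open("pics/fin.pkl","wb"))
cv2.imwrite("pics/fin.png",cv2.resize(im[60:260,120:380,::-1],None,fx=3,fy=3,interpolation=cv2.INTER_CUBIC)); print(ctrl.read_time_s())
```

```text
[-0.39088504 -0.08662549  0.10207162]
0.027999999999999997 [-0.82243312 -0.05955026  2.88405506] 26.3417
0.08513575814276995 [0.08455953 0.81440342 0.00269107]
29.075
```

View pics/fin.png

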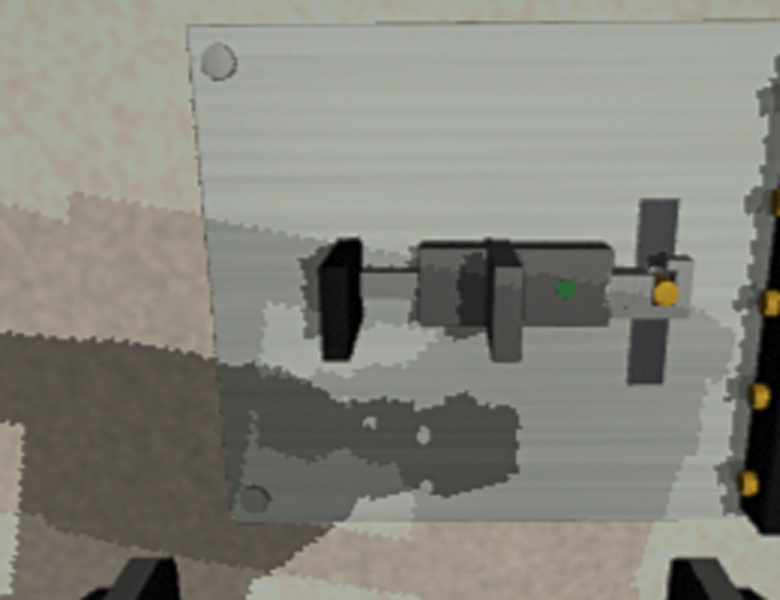

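The hook has closed around the post at crop (665,293), and the probe lies along the plate, square to the slot. One quick numeric check of travel, yaw and tilt before handing in.

Run:
```python
from h import *
import pickle
from scipy.optimize import least_squares
(K,R,o),im=pickle.load(open("pics/fin.pkl","rb"))
P=np.array([(418,248,-20,12,14),(612,248,36,12,14),(612,325,36,-12,14),(418,327,-20,-12,14),(491,267,0,13,48),(521,267,8,13,48),(522,360,8,-13,48),(494,361,0,-13,48)])
px=P[:,:2]/3+[120-.33,60-.33];L=P[:,2:]/1e3
A=Ro.from_euler("z",PY).as_matrix()
def res(v):
    X=(A@Ro.from_rotvec(v[3:]).as_matrix()@L.T).T+v[:3]; C=(K@R.T@(X-o).T).T; return (C[:,:2]/C[:,2:]-px).ravel()
s=least_squares(res,[*tcp(0)+.0138*XH,.008,0,0,0]); print("origin",s.x[:3],"rot",s.x[3:],abs(s.fun).max())
rear=cast((K,R,o),np.array([(323,361),(521,361)])/3+[119.67,59.67],.056)[:,:2]; print("outer span mm",np.linalg.norm(rear[1]-rear[0])*1e3)
```

```text
origin [ 0.56192717 -0.13337159  0.01036045] rot [-0.00336055 -0.04374867  0.02533186] 1.2473713220485934
outer span mm 52.769465763669295
```

Plate span is 52.8 mm, so the travel is about 7.2 mm, and the yaw error is about 0.025 rad. The small apparent tilt also shows up in the first fit, when the probe lay flat on the bench, so I take it as camera bias. Handing in.

```bash
python3 -c "
from h import *
print(ctrl.job_done(),ctrl.read_time_s())"
```

```text
the job is handed in; nothing more can be done
the job is handed in; nothing more can be done
```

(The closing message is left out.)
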